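# Put the sockets back on their tray in order of size

## Robot

A 7-joint arm with a two-finger parallel gripper is mounted at the origin on the work surface. World frame = base frame: x ahead of the robot, y to its left, z up, the work surface at z = 0. Lengths are in m, angles in rad, forces in N, time in s.
With the tool pointing down it reaches from about 0.35 to 0.9 m from the base axis. Payload 19.9 kg.
Tool frame: the origin (TCP) lies midway between the tips of the shut fingers; the grasp point (between the pads) lies 19 mm behind it (bot.grip_point_offset is the distance from the TCP to the grasp point, in m); z points along the fingers, y is the line along which they close (so a half turn about z gives the same grasp; the last joint's range is limited). The gripper opens to 85 mm and grips with 20 to 120 N. Pads are 22 mm wide; open, the fingers measure 114 mm over their backs; the gripper's body (76 mm by 85 mm) begins 54 mm behind the grasp point. The pads swing forward as they close: fully open they stand 13 mm farther back than shut.
Start: joints at [-1.312, 0.417, -0.01, 1.614, 0.005, 1.111, -0.053], TCP at [0.185, 0.597, 0.231] pointing down, gripper open.
Joint ranges: [-2.81, 2.81], [-0.39, 2.02], [-1.27, 1.25], [0.06, 2.57], [-1.19, 4.33], [0.19, 2], [-2.82, 2.82]. Speed limits (rad/s): [1.89, 1.89, 2.39, 2.39, 3.01, 3.01, 3.01].

## Interface

Orientations are given as a 3x3 rotation matrix whose columns are the frame's x, y, z axes.
In Python, from bench import bot gives the robot as it stands.
- The arm moves only by the shell command python3 -m crank 'ROWS' [FORCE]. ROWS is a JSON list of rows, 1 to 10 of them, each of 5 numbers: dx, dy, dz in m, then a turn about the tool's z in rad, then the finger opening in m; each row is the pose to reach, as a shift and turn from the pose commanded when the command began, along the tool's axes at that moment; what a row does not reach only later rows make up. A row lasts 1/12 s, in which the tool goes at most 0.0417 m and 0.125 rad, less where a joint would pass 70% of its speed; a pose out of reach is approached as far as the arm can. The fingers move at their own pace and stop on an object; FORCE is the grip in N (left out, the last holds). Time passes only in rows, so rows that do not move let the fingers close. It prints the time, the measured TCP pose, the force, the opening and the grip force at its end.
- bot.get_obs(): the state, without advancing time (a new reading comes with each control period).
- bot.snapshot(name): name is "scene" or "top"; returns a dict with "color" (384x512x3 uint8, red, green, blue), "fov_y" (degrees; the focal length in pixels is half the picture's height over the tangent of half this angle, whatever the lens; pixels are square), "cx", "cy" (the principal point, pixels), "rvec" (rotation vector, rad) and "tvec" (3), from world to camera coordinates, as OpenCV has them. Camera axes: x right, y down, z forward; pixel columns grow to the right and rows downward; lengths in m; the calibration is good to about 2 mm. A picture is of the moment at which its call begins. There is no depth.
- bot.finish_job(): hands the job in; it is judged then, once.
The state is a dict: "time": time; "joints": joint angles; "qd": joint speeds; "effort": joint torques, N m; "ee_pos": TCP position; "tcp_rot": TCP orientation; "force": force on the tool from outside, world axes, zero at the start; "moment": the same for the moment, N m; "finger_gap": finger opening in m; "gripper_force": force on a finger pad.
Only numpy, scipy, OpenCV 4.12 (cv2) and the standard library are available. Lean on these libraries where they do the work, as an engineer would, in place of code of your own. Each camera call takes 0.05 s, during which the arm holds its last target. There are 200 camera calls.

## Task

A customer has left four big ratchet sockets scattered over the shop counter. Stand them back on the posts of the socket tray, one on each post, fully down on the tray, in order of size with the largest next to the carry handle and the smallest at the other end. Lower each one on rather than dropping it, knock no socket over, leave the loose tray standing where it is, and do not disturb the ratchet, tape measure, tin and carton.

Things in the scene. Friction and masses are not known exactly. Their poses are not given: they have to be found in the camera images.
- socket_22: The smallest of four round steel ratchet sockets, standing on its square-drive end. 50 mm tall; the top 22 mm or more is a cylinder 34 mm across with a 22 mm hexagon hole; the lower end is 36 mm across with a 19 mm square hole from below. About 0.2 kg. Origin: centre of the underside; z up along it; yaw does not matter.
- socket_30: The second smallest of four round steel ratchet sockets, standing on its square-drive end. 56 mm tall; the top 22 mm or more is a cylinder 43 mm across with a 30 mm hexagon hole; the lower end is 38 mm across with a 19 mm square hole from below. About 0.33 kg. Origin: centre of the underside; z up along it; yaw does not matter.
- socket_38: The second largest of four round steel ratchet sockets, standing on its square-drive end. 62 mm tall; the top 22 mm or more is a cylinder 52 mm across with a 38 mm hexagon hole; the lower end is 42 mm across with a 19 mm square hole from below. About 0.5 kg. Origin: centre of the underside; z up along it; yaw does not matter.
- socket_46: The largest of four round steel ratchet sockets, standing on its square-drive end. 68 mm tall; the top 22 mm or more is a cylinder 62 mm across with a 46 mm hexagon hole; the lower end is 44 mm across with a 19 mm square hole from below. About 0.72 kg. Origin: centre of the underside; z up along it; yaw does not matter.
- tray: Light loose black tray, plate 270 x 84 x 10 mm, flat carry handle (16 mm high) at one end, to 175 mm from centre. Four equal posts in a row, 13 mm thick, blunt taper to 36 mm above the counter; a socket drops over one with 3 mm play and rests on the plate. Origin: centre of the underside; x along the row to the handle; posts at x = -99, -33, 33, 99 mm, y = 0.
- ratchet: Bystander: big steel ratchet handle, 420 mm long, lying at the right of the work; head 60 mm across and 34 mm high with a 19 mm square drive stub on top (56 mm high in all), rubber grip. Origin: under the head's centre; x runs along the handle to the grip. Leave it where it lies.
- tape_measure: Bystander: yellow and black tape measure, 78 x 42 mm, 79 mm high, standing on the counter. Origin: centre of the underside. Leave it where it is.
- grease_tin: Bystander: small round tin with a green label, 84 mm across, 62 mm high. Origin: centre of the underside. Leave it where it is.
- carton: Bystander: open cardboard carton 110 x 190 mm full of upright yellow and orange plastic tool handles, about 125 mm high in all. Origin: centre of the underside. Leave it where it is.
Mind the look-alikes: they are no part of the job. What is shaped like the socket_38 but red is not meant. Leave any turquoise look-alike of the socket_46 alone.

How it is judged:
By the outcome, as a careful person would: the job done as asked, in the order asked, and still so for the second after the job is handed in, with the robot touching nothing.
It also fails if it takes over 96 s, if anything falls off the work surface, if the arm or the gripper's body presses on something with over 40 N, if the wrist force passes 120 N, or if a joint passes its speed limit or range.

## Working session

There is one attempt and no reset: what is moved stays moved. The work goes in short steps, Python scripts to look and compute and a shell command to move; the robot and the scene stay as the last step left them, time stands still between calls to the robot, and variables do not carry over. Pictures are saved under pics/ and viewed, at most 14 in all, crops included, and the job is handed in when it is done.

```bash
mkdir -p pics; ls
python3 - <<'E'
from bench import bot
import cv2,numpy as np
for n in("scene","top"):
    s=bot.snapshot(n); cv2.imwrite(f"pics/{n}0.png",cv2.resize(s["color"][:,:,::-1],(768,576),interpolation=cv2.INTER_CUBIC))
    R=cv2.Rodrigues(np.array(s["rvec"]))[0]
    print(n,s["fov_y"],s["cx"],s["cy"],s["rvec"],s["tvec"],-R.T@np.ravel(s["tvec"]))
o=bot.get_obs();print(o["ee_pos"],np.round(o["tcp_rot"],3),o["time"],o["finger_gap"],o["force"])
E
```

```text
pics
scene 50.299854939081754 253.57836246226066 198.26958481302145 [ 1.94965101  1.30941685 -0.61490977] [-0.18444912 -0.21838999  1.7890658 ] [ 1.47011948 -0.39424419  0.98274734]
top 48.96955032357719 250.66680392833825 195.48372780774633 [ 2.12340027 -2.12582343  0.20936738] [-0.01537371  0.43329462  1.31968262] [ 0.17624525 -0.00693413  1.37783611]
[0.1850784  0.59664357 0.23074097] [[-0.955  0.296 -0.   ]
 [ 0.296  0.955 -0.001]
 [-0.    -0.001 -1.   ]] 0.1 0.08499568369773008 [0.85534339 0.37403271 1.30866163]
```

View pics/scene0.png

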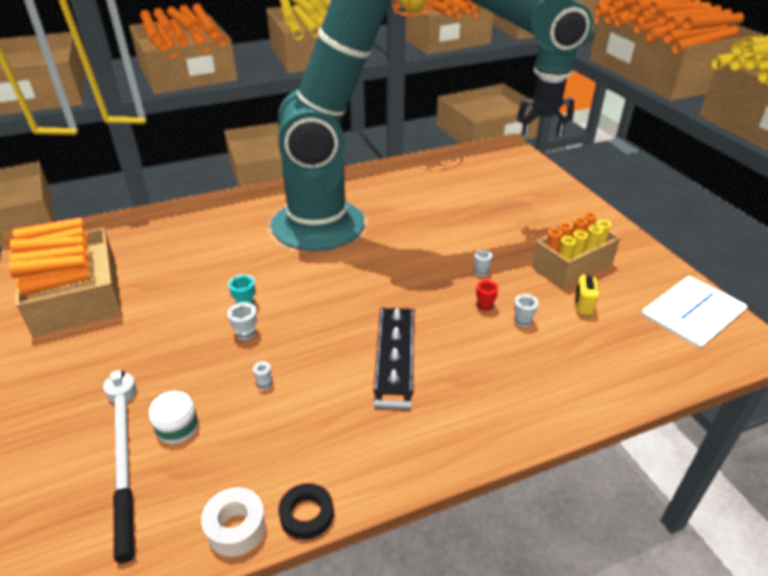

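View pics/top0.png

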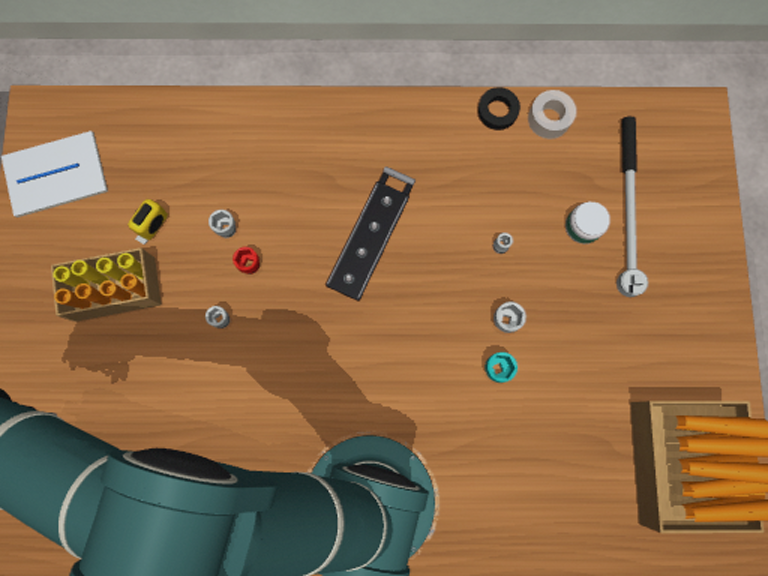

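The top view (768 px wide) shows the 38 at (222,223), the 30 at (217,316), the 22 at (503,242) and the 46 at (510,317). The posts run from (387,201) next to the handle to (348,279). The red and turquoise look-alikes are at (246,260) and (501,368).

```bash
cat > h.py <<'E'
from bench import bot
import cv2,numpy as np
from scipy.optimize import minimize,least_squares
U=4
def cam(n):
    s=bot.snapshot(n); f=192/np.tan(np.radians(s["fov_y"])/2)
    K=np.array([[f,0,s["cx"]],[0,f,s["cy"]],[0,0,1.]])
    return dict(img=s["color"],K=K,r=np.array(s["rvec"],float).reshape(3,1),t=np.array(s["tvec"],float).reshape(3,1))
def proj(c,P): return cv2.projectPoints(np.array(P,float).reshape(-1,1,3),c["r"],c["t"],c["K"],None)[0].reshape(-1,2)
def ray(c,uv,z):
    R=cv2.Rodrigues(c["r"])[0]; C=-R.T@c["t"].ravel()
    d=R.T@np.linalg.inv(c["K"])@[uv[0],uv[1],1.]; return C+d*(z-C[2])/d[2]
S={22:(.050,.034,.036),30:(.056,.043,.038),38:(.062,.052,.042),46:(.068,.062,.044)}
A=np.linspace(0,2*np.pi,48)
def ring(x,y,r,z): return np.c_[x+r*np.cos(A),y+r*np.sin(A),z+0*A]
def sil(c,x,y,k,o,n,z0=0):
    h,d,b=S[k]; m=np.zeros((n*U,n*U),np.uint8)
    for Q in ((ring(x,y,d/2,z0+h),ring(x,y,d/2,z0+h-.022)),(ring(x,y,b/2,z0),ring(x,y,b/2,z0+h-.03))):
        p=(proj(c,np.vstack(Q))-o+.5)*U-.5
        cv2.fillConvexPoly(m,cv2.convexHull(np.round(p*16).astype(np.int32)),255,shift=4)
    return cv2.GaussianBlur(m,(0,0),2)/255.
def crop(c,x,y,k,z0,n=44):
    h=S[k][0]; o=np.round(proj(c,[[x,y,z0+h/2]])[0]).astype(int)-n//2
    im=cv2.resize(c["img"][o[1]:o[1]+n,o[0]:o[0]+n],None,fx=U,fy=U,interpolation=cv2.INTER_CUBIC)
    return o,n,im
def fit(cs,k,x,y,z0=0):
    D=[]
    for c in cs:
        o,n,im=crop(c,x,y,k,z0)
        hsv=cv2.cvtColor(im,cv2.COLOR_RGB2HSV); m=(hsv[...,1]<95).astype(np.uint8)
        near=cv2.dilate((sil(c,x,y,k,o,n,z0)>.5).astype(np.uint8),np.ones((33,33)))
        m*=near
        ct=max(cv2.findContours(m,cv2.RETR_EXTERNAL,cv2.CHAIN_APPROX_NONE)[0],key=cv2.contourArea)
        M=np.zeros_like(m);cv2.drawContours(M,[ct],-1,255,-1); D.append((c,o,n,cv2.GaussianBlur(M,(0,0),2)/255.,im))
    J=lambda p:sum(np.abs(sil(c,p[0],p[1],k,o,n,z0)-M).mean()/M.mean() for c,o,n,M,im in D)
    r=minimize(J,[x,y],method="Nelder-Mead",options=dict(initial_simplex=[[x,y],[x+.006,y],[x,y+.006]],xatol=1e-4))
    ov=[]
    for c,o,n,M,im in D:
        im=im.copy(); g=(sil(c,*r.x,k,o,n,z0)>.5).astype(np.uint8)
        for q,col in((g,(0,255,0)),((M>.5).astype(np.uint8),(255,0,255))):
            cv2.drawContours(im,cv2.findContours(q,0,1)[0],-1,col,1)
        ov.append(im)
    return r.x,r.fun,ov
E
python3 - <<'E'
from h import *
T=cam("top");C=cam("scene")
px={38:(222,223),30:(217,316),22:(503,242),46:(510,317)}
rows=[]
for k,p in px.items():
    g=ray(T,np.array(p)/1.5,S[k][0])[:2]
    a=[fit([T],k,*g),fit([C],k,*g),fit([T,C],k,*g)]
    print(k,[(np.round(q[0],4),round(q[1],3)) for q in a]); rows.append(np.vstack([a[2][2][0],a[2][2][1]]))
def blobs(c,pts):
    out=[]
    g=c["img"].astype(float).mean(2)
    for p in pts:
        u,v=np.round(np.array(p)/1.5).astype(int); w=g[v-5:v+6,u-5:u+6]; w=np.clip(w-np.median(w)-30,0,None)
        Y,X=np.mgrid[v-5:v+6,u-5:u+6]; out.append(((X*w).sum()/w.sum(),(Y*w).sum()/w.sum()))
    return np.array(out)
bt=blobs(T,[(387,201),(374,227),(361,253),(348,279)]); print(bt)
bs=np.array([(393.5,371),(394.5,348),(396,329),(397,309)])/1.5 # tip guesses, handle end first
xs=np.array([.099,.033,-.033,-.099])
def P(p,z): return np.c_[p[0]+xs*np.cos(p[2]),p[1]+xs*np.sin(p[2]),0*xs+z]
for nm,f in(("top",lambda p:(proj(T,P(p,.030))-bt).ravel()),("both",lambda p:np.r_[(proj(T,P(p,.030))-bt).ravel(),(proj(C,P(p,.036))-bs).ravel()])):
    r=least_squares(f,[.55,.03,0.]); print(nm,np.round(r.x,4),np.round(r.fun,2))
im=cv2.resize(T["img"][100:220,200:300],None,fx=5,fy=5,interpolation=cv2.INTER_CUBIC)
p=r.x;R=np.array([[np.cos(p[2]),-np.sin(p[2])],[np.sin(p[2]),np.cos(p[2])]])
def draw(im,c,o,s):
    q=np.array([(.135,.042),(-.135,.042),(-.135,-.042),(.135,-.042)])@R.T+p[:2]
    uv=((proj(c,np.c_[q,[.01]*4])-o+.5)*s).astype(int); cv2.polylines(im,[uv],True,(0,255,0),1)
    for z,col in((.036,(255,0,0)),(.01,(0,255,255))):
        for u in ((proj(c,P(p,z))-o+.5)*s).astype(int): cv2.circle(im,tuple(map(int,u)),2,col,-1)
draw(im,T,np.array([200,100]),5)
im2=cv2.resize(C["img"][195:285,235:295],None,fx=5,fy=5,interpolation=cv2.INTER_CUBIC);draw(im2,C,np.array([235,195]),5)
im2=cv2.copyMakeBorder(im2,0,150,0,0,0)
cv2.imwrite("pics/tray.png",np.hstack([im,im2])[:,:,::-1])
cv2.imwrite("pics/fit.png",np.hstack(rows)[:,:,::-1])
E
```

```text
38 [(array([0.5908, 0.3219]), np.float64(0.032)), (array([0.5913, 0.3242]), np.float64(0.06)), (array([0.5915, 0.3227]), np.float64(0.114))]
30 [(array([0.3838, 0.325 ]), np.float64(0.025)), (array([0.3859, 0.3256]), np.float64(0.048)), (array([0.3845, 0.3259]), np.float64(0.105))]
22 [(array([ 0.5513, -0.2963]), np.float64(0.049)), (array([ 0.5511, -0.2943]), np.float64(0.077)), (array([ 0.5515, -0.2957]), np.float64(0.151))]
46 [(array([ 0.3802, -0.2981]), np.float64(0.033)), (array([ 0.3815, -0.2972]), np.float64(0.104)), (array([ 0.3804, -0.2976]), np.float64(0.142))]
[[257.54481317 132.89025346]
 [249.04605642 149.90846287]
 [240.63090003 167.22632659]
 [231.98688729 184.8204808 ]]
top [ 0.5601  0.003  -0.4422] [ 0.01 -0.13  0.1  -0.04 -0.03  0.04 -0.08  0.12]
both [ 0.5631  0.004  -0.4421] [-0.32 -1.   -0.22 -0.92 -0.35 -0.86 -0.39 -0.78 -0.63 -1.08 -0.48 -0.47
 -0.72 -1.46 -0.68 -0.83]
```

View pics/tray.png

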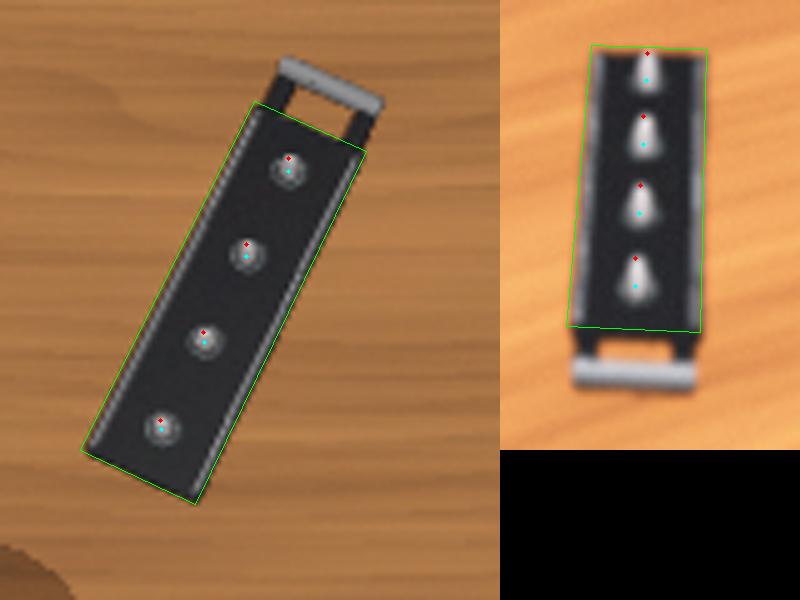

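View pics/fit.png

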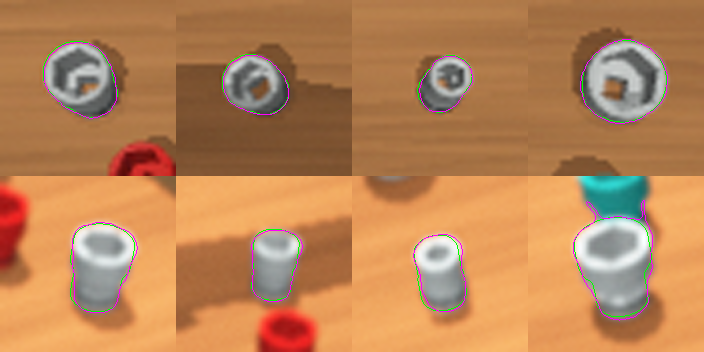

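The socket fits agree between the two cameras to about 2 mm. The tray's post blobs disagree by about 3 mm, so I'll refine its pose from the plate outline.

```bash
cat > trayfit.py <<'E'
from h import *
def rot(p): return np.array([[np.cos(p[2]),-np.sin(p[2])],[np.sin(p[2]),np.cos(p[2])]])
def trayfit(cs,p0,end=.117):
    D=[]
    def quad(p,x1,w,z,x0): return np.c_[np.array([(x1,w),(x0,w),(x0,-w),(x1,-w)])@rot(p).T+p[:2],[z]*4]
    for c in cs:
        q=proj(c,quad(p0,.2,.07,0,-.17)); o=np.floor(q.min(0)).astype(int); n=np.ceil(q.max(0)).astype(int)-o
        im=cv2.resize(c["img"][o[1]:o[1]+n[1],o[0]:o[0]+n[0]],None,fx=U,fy=U,interpolation=cv2.INTER_CUBIC)
        hsv=cv2.cvtColor(im,cv2.COLOR_RGB2HSV); m=(hsv[...,1]<100).astype(np.uint8)
        m=cv2.morphologyEx(m,cv2.MORPH_OPEN,np.ones((3,3)))
        M=np.zeros_like(m); cts=cv2.findContours(m,cv2.RETR_EXTERNAL,1)[0]; cv2.drawContours(M,[max(cts,key=cv2.contourArea)],-1,255,-1)
        gate=np.zeros_like(m); g=(proj(c,quad(p0,end,.07,.005,-.17))-o+.5)*U-.5; cv2.fillConvexPoly(gate,np.round(g).astype(np.int32),1)
        D.append((c,o,cv2.GaussianBlur(M,(0,0),2)/255.,gate,im))
    def mod(p,c,o,M):
        m=np.zeros(M.shape,np.uint8); q=(proj(c,np.vstack([quad(p,.135,.042,z,-.135) for z in(0,.01)]))-o+.5)*U-.5
        cv2.fillConvexPoly(m,cv2.convexHull(np.round(q*16).astype(np.int32)),255,shift=4); return cv2.GaussianBlur(m,(0,0),2)/255.
    J=lambda p:sum((np.abs(mod(p,c,o,M)-M)*g).mean()/M.mean() for c,o,M,g,im in D)
    s=np.array([p0,p0+[.005,0,0],p0+[0,.005,0],p0+[0,0,.03]])
    r=minimize(J,p0,method="Nelder-Mead",options=dict(initial_simplex=s,xatol=1e-4))
    ov=[]
    for c,o,M,g,im in D:
        im=im.copy()
        for q,col in(((mod(r.x,c,o,M)>.5),(0,255,0)),(M>.5,(255,0,255))): cv2.drawContours(im,cv2.findContours(q.astype(np.uint8),0,1)[0],-1,col,1)
        for z,col in((.036,(255,0,0)),(.01,(0,255,255))):
            for x in(-.099,-.033,.033,.099):
                w=rot(r.x)@[x,0]+r.x[:2]; u=(proj(c,[[*w,z]])[0]-o+.5)*U; cv2.circle(im,tuple(map(int,u)),1,col,-1)
        ov.append(im)
    return r.x,r.fun,ov
E
python3 - <<'E'
from trayfit import *
T=cam("top");C=cam("scene");p0=np.array([.562,.0035,-.442])
a=[trayfit(c,p0) for c in([T],[C],[T,C])]
for q in a: print(np.round(q[0],4),round(q[1],4))
x,y=a[2][2]; 
H=max(x.shape[0],y.shape[0]); f=lambda i:cv2.copyMakeBorder(i,0,H-i.shape[0],0,0,0)
cv2.imwrite("pics/tray2.png",np.hstack([f(x),f(y)])[:600,:800,::-1]); print(x.shape,y.shape)
E
```

```text
[ 0.5649  0.0017 -0.4359] 0.0336
[ 5.736e-01 -5.000e-04 -4.388e-01] 0.038
[ 0.5672  0.0019 -0.435 ] 0.0865
(456, 340, 3) (324, 192, 3)
```

View pics/tray2.png

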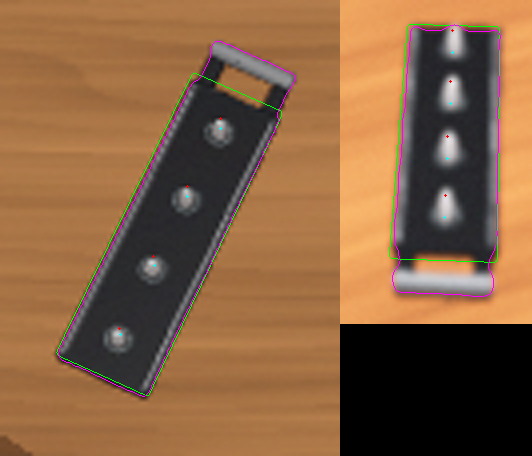

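The outline is biased by the rails and the handle. The posts are what matter, so I'll fit their silhouettes directly.

```bash
cat > posts.py <<'E'
from trayfit import *
XS=np.array([.099,.033,-.033,-.099])
def postfit(cs,p0,zc=.022,rt=.004,free=False,idx=range(4)):
    D=[]
    for c in cs:
        g=cv2.cvtColor(c["img"],cv2.COLOR_RGB2GRAY)
        for i in idx:
            w=rot(p0)@[XS[i],0]+p0[:2]; o=np.round(proj(c,[[*w,.02]])[0]).astype(int)-8
            im=cv2.resize(g[o[1]:o[1]+17,o[0]:o[0]+17],None,fx=U,fy=U,interpolation=cv2.INTER_CUBIC).astype(float)
            b=np.percentile(im,30); m=(im>b+30).astype(np.uint8)
            n,l,st,ce=cv2.connectedComponentsWithStats(m); k=l[34-6:34+7,34-6:34+7].ravel(); k=np.bincount(k[k>0]).argmax()
            D.append((c,i,o,cv2.GaussianBlur((l==k).astype(float),(0,0),2)))
    def mod(p,c,i,o,z,r):
        w=rot(p)@[XS[i],0]+p[:2]; m=np.zeros((68,68),np.uint8)
        q=(proj(c,np.vstack([ring(*w,.0065,.01),ring(*w,.0065,z),ring(*w,r,.036)]))-o+.5)*U-.5
        cv2.fillConvexPoly(m,cv2.convexHull(np.round(q*16).astype(np.int32)),255,shift=4); return cv2.GaussianBlur(m,(0,0),2)/255.
    J=lambda p:sum((np.abs(mod(p[:3],c,i,o,zc,rt)-M)).sum()/M.sum() for c,i,o,M in D)/len(D)
    s=np.array([p0,p0+[.005,0,0],p0+[0,.005,0],p0+[0,0,.03]])
    r=minimize(J,p0,method="Nelder-Mead",options=dict(initial_simplex=s,xatol=1e-4))
    return r.x,r.fun
E
python3 - <<'E'
from posts import *
T=cam("top");C=cam("scene");p0=np.array([.563,.003,-.440])
for z,r in((.022,.004),(.02,.003),(.026,.005)):
    for c in([T],[C],[T,C]):
        q=postfit(c,p0,z,r); print(z,np.round(q[0],4),round(q[1],3))
E
```

```text
0.022 [ 0.5626  0.0022 -0.4446] 0.438
0.022 [ 0.5703  0.002  -0.4549] 0.565
0.022 [ 0.5625  0.0039 -0.4437] 0.505
0.02 [ 0.5625  0.0036 -0.4604] 0.47
0.02 [ 0.5663  0.0027 -0.4557] 0.597
0.02 [ 0.5622  0.0036 -0.4343] 0.539
0.026 [ 0.5613  0.0026 -0.4617] 0.398
0.026 [ 0.5685  0.0045 -0.4566] 0.531
0.026 [ 0.5621  0.004  -0.4409] 0.483
```

```bash
cat > go.py <<'E'
import sys
from bench import bot
import numpy as np
def go(x,y,z,yaw=-.441):
    o=bot.get_obs();R=np.array(o["tcp_rot"]);d=R.T@(np.array([x,y,z])-o["ee_pos"])
    a=np.arctan2(R[1,1],R[0,1]); t=yaw+np.pi/2; e=(t-a+np.pi/2)%np.pi-np.pi/2
    print("at",np.round(o["ee_pos"],4),"d",np.round(d,4),"turn",round(-e,3),"rows",round(np.linalg.norm(d)/.0417,1),"t",o["time"],"tilt",np.round(R[:,2],3),"q",np.round(o["joints"],2),"F",np.round(o["force"],1))
if __name__=="__main__": go(*map(float,sys.argv[1:]))
E
python3 go.py .591 .3225 .16
```

```text
at [0.1852 0.5969 0.2311] d [-0.4689 -0.1418  0.0712] turn 0.14 rows 11.9 t 0.4 tilt [-0. -0. -1.] q [-1.31  0.42 -0.01  1.61  0.    1.11 -0.05] F [ 0.3 -0.6 -0. ]
```

```bash
r='[-0.4689,-0.1418,0,0.14,0.085]'; python3 -m crank '[[-0.469,-0.142,0,0.14,0.085],[-0.469,-0.142,0,0.14,0.085],[-0.469,-0.142,0,0.14,0.085],[-0.469,-0.142,0,0.14,0.085],[-0.469,-0.142,0,0.14,0.085],[-0.469,-0.142,0,0.14,0.085],[-0.469,-0.142,0,0.14,0.085],[-0.469,-0.142,0,0.14,0.085],[-0.469,-0.142,0,0.14,0.085],[-0.469,-0.142,0,0.14,0.085]]'; python3 go.py .591 .3225 .11
```

```text
time: 1.23
ee_pos: [0.5317, 0.3621, 0.2315]
tcp_rot: [[-0.904, 0.427, 0.0], [0.427, 0.904, 0.0], [-0.0, 0.0, -1.0]]
force: [0.2, 0.7, -0.0]
finger_gap: 0.0852
gripper_force: 0.0
at [0.5317 0.3621 0.2315] d [-0.0705 -0.0105  0.1215] turn 0.0 rows 3.4 t 1.2333 tilt [ 0.  0. -1.] q [-0.76  0.45  0.16  1.57 -0.08  1.13  0.55] F [ 0.2  0.7 -0. ]
```

```bash
python3 -m crank '[[-0.07,-0.0105,0.12,0,0.085],[-0.07,-0.0105,0.12,0,0.085],[-0.07,-0.0105,0.12,0,0.085],[-0.07,-0.0105,0.12,0,0.085],[-0.07,-0.0105,0.12,0,0.085],[-0.07,-0.0105,0.12,0,0.085]]'; python3 go.py .591 .3225 .026
```

```text
time: 1.73
ee_pos: [0.5889, 0.3246, 0.1118]
tcp_rot: [[-0.904, 0.427, -0.0], [0.427, 0.904, 0.0], [0.0, -0.0, -1.0]]
force: [0.3, 0.6, 0.5]
finger_gap: 0.085
gripper_force: 0.0
at [0.5889 0.3246 0.1118] d [-0.0029 -0.001   0.0858] turn 0.0 rows 2.1 t 1.7333 tilt [-0.  0. -1.] q [-0.66  0.63  0.16  1.58 -0.11  0.94  0.67] F [0.3 0.6 0.5]
```

```bash
python3 -m crank '[[0,0,0,0,0.085],[0,0,0,0,0.085]]' | head -2; python3 go.py .591 .3225 .026
```

```text
time: 1.9
ee_pos: [0.5891, 0.3259, 0.1136]
at [0.5891 0.3259 0.1136] d [-0.0031 -0.0025  0.0876] turn 0.002 rows 2.1 t 1.9 tilt [ 0.002  0.002 -1.   ] q [-0.66  0.62  0.16  1.58 -0.11  0.94  0.67] F [-0.3 -0.5  0.4]
```

Run:
```python
from bench import bot
import numpy as np
a=[]
for i in range(8):
    bot.snapshot("top"); a.append(bot.get_obs()["ee_pos"])
a=np.array(a);print(np.round(a,4),a.mean(0),a.std(0))
```

```text
[[0.589  0.3256 0.1134]
 [0.5891 0.3253 0.1131]
 [0.5891 0.3251 0.1127]
 [0.589  0.3248 0.1124]
 [0.589  0.3246 0.1121]
 [0.589  0.3244 0.1118]
 [0.5891 0.3243 0.1116]
 [0.5891 0.3242 0.1115]] [0.5890483  0.32478949 0.11232312] [1.20552650e-05 4.80772899e-04 6.45417083e-04]
```

```bash
python3 -m crank '[[-0.0025,-0.0007,0.04,0,0.085],[-0.0025,-0.0007,0.07,0,0.085],[-0.0025,-0.0007,0.0855,0,0.085],[-0.0025,-0.0007,0.0855,0,0.085],[-0.0025,-0.0007,0.0855,0,0.085]]'; python3 go.py .591 .3225 .026
python3 - <<'E'
from h import *
a=[cv2.resize(cam(n)["img"],(800,600),interpolation=cv2.INTER_CUBIC) for n in("top","scene")]
t=cv2.resize(a[0][140:340,120:340],(440,400));s=cv2.resize(a[1][220:420,440:620],(360,400))
cv2.imwrite("pics/g38.png",np.hstack([t,s])[:,:,::-1])
E
```

```text
time: 2.72
ee_pos: [0.5911, 0.3224, 0.026]
tcp_rot: [[-0.904, 0.427, -0.001], [0.427, 0.904, -0.001], [0.0, -0.001, -1.0]]
force: [-1.2, 0.5, 0.2]
finger_gap: 0.0853
gripper_force: 0.0
at [0.5911 0.3224 0.026 ] d [ 0.0002  0.0001 -0.    ] turn 0.0 rows 0.0 t 2.7167 tilt [-0.001 -0.001 -1.   ] q [-0.64  0.74  0.14  1.61 -0.13  0.8   0.68] F [-1.2  0.5  0.2]
```

View pics/g38.png

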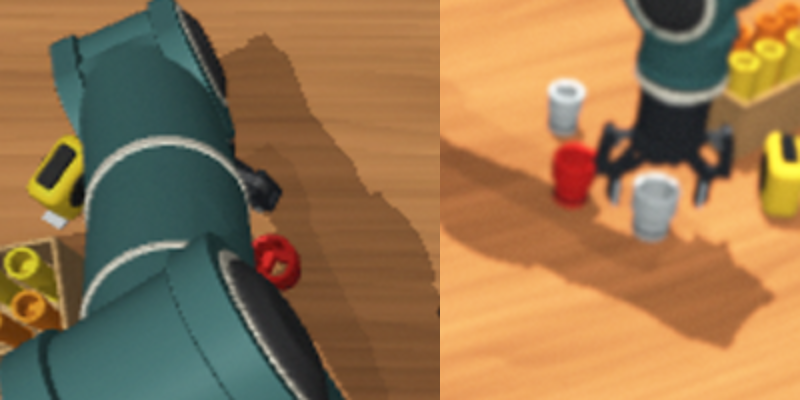

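In the scene view the open fingers, at about (610,200) and (705,200), straddle the grey socket at (655,200). They clear the red look-alike and the tape, so I'll grip and lift.

```bash
python3 -m crank '[[0,0,0,0,0.04],[0,0,0,0,0.04],[0,0,0,0,0.04],[0,0,0,0,0.04],[0,0,0,0,0.04],[0,0,0,0,0.04]]' 60; python3 -m crank '[[0,0,-0.02,0,0.04],[0,0,-0.05,0,0.04],[0,0,-0.085,0,0.04],[0,0,-0.11,0,0.04],[0,0,-0.11,0,0.04]]'; python3 go.py .5929 -.0111 .136
```

```text
time: 3.32
ee_pos: [0.5915, 0.3226, 0.0271]
tcp_rot: [[-0.904, 0.427, 0.001], [0.427, 0.904, 0.001], [-0.001, 0.001, -1.0]]
force: [-3.5, -1.9, 10.3]
finger_gap: 0.0509
gripper_force: 61.3
time: 3.73
ee_pos: [0.5931, 0.3234, 0.1416]
tcp_rot: [[-0.904, 0.427, 0.006], [0.427, 0.904, 0.004], [-0.004, 0.006, -1.0]]
force: [1.2, 1.2, -4.2]
finger_gap: 0.0504
gripper_force: 65.1
at [0.5931 0.3234 0.1416] d [-0.1425 -0.3027  0.0044] turn 0.0 rows 8.0 t 3.7333 tilt [ 0.006  0.004 -1.   ] q [-0.66  0.59  0.16  1.56 -0.11  0.99  0.67] F [ 1.2  1.2 -4.2]
```

```bash
python3 -m crank '[[-0.142,-0.303,0,0,0.04],[-0.142,-0.303,0,0,0.04],[-0.142,-0.303,0,0,0.04],[-0.142,-0.303,0,0,0.04],[-0.142,-0.303,0,0,0.04],[-0.142,-0.303,0,0,0.04],[-0.142,-0.303,0,0,0.04],[-0.142,-0.303,0,0,0.04],[-0.142,-0.303,0,0,0.04],[-0.142,-0.303,0,0,0.04]]' >/dev/null;  python3 -m crank '[[0,0,0.04,0,0.04],[0,0,0.055,0,0.04],[0,0,0.055,0,0.04],[0,0,0.055,0,0.04]]'; python3 go.py .5929 -.0111 .076
python3 - <<'E'
from h import *
for n in("scene","top"):
    c=cam(n); o=bot.get_obs();e=o["ee_pos"]; print(e)
    if n=="scene":
        r=fit([c],38,e[0],e[1],e[2]-.026); print("scene fit of held socket",r[0],r[1])
    u=proj(c,[[.59,0,.05]])[0].astype(int); im=c["img"][u[1]-50:u[1]+50,u[0]-50:u[0]+50]
    im=cv2.resize(im,None,fx=4,fy=4,interpolation=cv2.INTER_CUBIC)
    for xs in(.099,.033,-.033,-.099):
        w=np.array([.563+xs*.9043,.003-xs*.4268]);q=(proj(c,[[*w,.036]])[0]-u+50.5)*4;cv2.circle(im,tuple(map(int,q)),2,(255,0,0),-1)
    cv2.imwrite(f"pics/o_{n}.png",im[:,:,::-1])
cv2.imwrite("pics/o38.png",np.hstack([cv2.imread("pics/o_scene.png"),cv2.imread("pics/o_top.png")]))
E
```

```text
time: 4.9
ee_pos: [0.5897, -0.0114, 0.0802]
tcp_rot: [[-0.905, 0.426, -0.002], [0.426, 0.905, -0.0], [0.002, -0.001, -1.0]]
force: [0.6, -0.4, -4.6]
finger_gap: 0.0507
gripper_force: 65.5
at [ 0.5897 -0.0114  0.0802] d [-0.0028  0.0016  0.0042] turn 0.001 rows 0.1 t 4.9 tilt [-0.002 -0.    -1.   ] q [-0.19  0.55  0.21  1.82 -0.15  0.79  1.22] F [ 0.6 -0.4 -4.6]
[ 0.59051071 -0.01161409  0.08137525]
scene fit of held socket [ 0.60497164 -0.02252425] 0.5206049360344015
[ 0.59092188 -0.0117359   0.08195515]
```

View pics/o38.png

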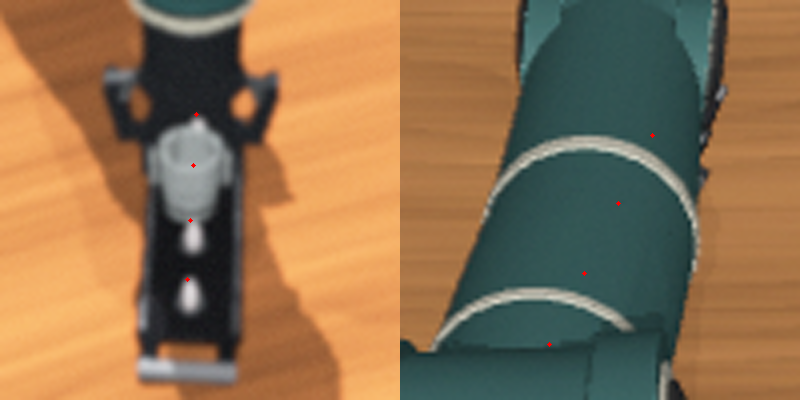

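```bash
python3 -m crank '[[0,0,0,0,0.04],[0,0,0,0,0.04],[0,0,0,0,0.04],[0,0,0,0,0.04]]' >/dev/null; python3 go.py .5929 -.0111 .036
```

```text
at [ 0.5904 -0.0122  0.0813] d [-0.0017  0.002   0.0453] turn 0.0 rows 1.1 t 5.3333 tilt [ 0.001  0.    -1.   ] q [-0.19  0.54  0.21  1.82 -0.15  0.79  1.22] F [-0.4  0.6 -4.7]
```

```bash
python3 -m crank '[[-0.0017,0.002,0.01,0,0.04],[-0.0017,0.002,0.015,0,0.04],[-0.0017,0.002,0.02,0,0.04],[-0.0017,0.002,0.025,0,0.04],[-0.0017,0.002,0.03,0,0.04],[-0.0017,0.002,0.03,0,0.04]]' |sed -n '2p;4p'; python3 -m crank '[[0,0,0.003,0,0.04],[0,0,0.006,0,0.04],[0,0,0.009,0,0.04],[0,0,0.012,0,0.04],[0,0,0.012,0,0.04]]' |sed -n '2p;4p'; python3 go.py .5929 -.0111 .036
```

```text
ee_pos: [0.592, -0.0112, 0.0495]
force: [-0.5, -0.0, -5.6]
ee_pos: [0.5923, -0.0112, 0.0382]
force: [0.3, -0.3, -5.9]
at [ 0.5923 -0.0112  0.0382] d [-0.0005  0.0003  0.0022] turn 0.0 rows 0.1 t 6.25 tilt [-0.001 -0.    -1.   ] q [-0.18  0.61  0.19  1.83 -0.17  0.71  1.23] F [ 0.3 -0.3 -5.9]
```

```bash
python3 -m crank '[[0,0,0.001,0,0.04],[0,0,0.0015,0,0.04],[0,0,0.002,0,0.04],[0,0,0.002,0,0.04]]' |sed -n '2p;4p'; python3 go.py .5929 -.0111 .036
```

```text
ee_pos: [0.5927, -0.0112, 0.0372]
force: [-2.0, -0.1, 0.9]
at [ 0.5927 -0.0112  0.0372] d [-0.0001  0.0002  0.0012] turn 0.0 rows 0.0 t 6.5833 tilt [ 0. -0. -1.] q [-0.18  0.61  0.19  1.83 -0.17  0.71  1.24] F [-2.  -0.1  0.9]
```

Contact came at exactly the expected seating height (0.0271 + 0.010). I'll release and go to the 30.

```bash
python3 -m crank '[[0,0,0,0,0.055],[0,0,0,0,0.07],[0,0,0,0,0.085],[0,0,0,0,0.085],[0,0,0,0,0.085],[0,0,-0.03,0,0.085],[0,0,-0.07,0,0.085],[0,0,-0.11,0,0.085],[0,0,-0.11,0,0.085]]'; python3 go.py .3842 .3255 .147
```

```text
time: 7.33
ee_pos: [0.5959, -0.0115, 0.1541]
tcp_rot: [[-0.904, 0.427, 0.009], [0.427, 0.904, 0.0], [-0.008, 0.004, -1.0]]
force: [1.2, -0.7, -0.5]
finger_gap: 0.0851
gripper_force: 0.0
at [ 0.5959 -0.0115  0.1541] d [0.3353 0.2143 0.0053] turn -0.0 rows 9.5 t 7.3333 tilt [ 0.009  0.    -1.   ] q [-0.21  0.45  0.23  1.77 -0.12  0.92  1.2 ] F [ 1.2 -0.7 -0.5]
```

```bash
python3 -m crank '[[0.335,0.214,0,0,0.085],[0.335,0.214,0,0,0.085],[0.335,0.214,0,0,0.085],[0.335,0.214,0,0,0.085],[0.335,0.214,0,0,0.085],[0.335,0.214,0,0,0.085],[0.335,0.214,0,0,0.085],[0.335,0.214,0,0,0.085],[0.335,0.214,0,0,0.085],[0.335,0.214,0,0,0.085]]' >/dev/null; python3 -m crank '[[0,0,0.03,0,0.085],[0,0,0.05,0,0.085],[0,0,0.05,0,0.085],[0,0,0.05,0,0.085],[0,0,0.05,0,0.085],[0,0,0.05,0,0.085],[0,0,0.05,0,0.085],[0,0,0.05,0,0.085]]'; python3 go.py .3842 .3255 .022
```

```text
time: 8.83
ee_pos: [0.3814, 0.3255, 0.0976]
tcp_rot: [[-0.904, 0.427, 0.001], [0.427, 0.904, 0.001], [-0.0, 0.001, -1.0]]
force: [0.2, -0.0, -0.9]
finger_gap: 0.0851
gripper_force: 0.0
at [0.3814 0.3255 0.0976] d [-0.0025  0.0012  0.0756] turn -0.0 rows 1.8 t 8.8333 tilt [ 0.001  0.001 -1.   ] q [-0.83  0.38  0.08  2.03 -0.04  0.73  0.4 ] F [ 0.2 -0.  -0.9]
```

```bash
python3 -m crank '[[-0.0025,0.001,0.03,0,0.085],[-0.0025,0.001,0.055,0,0.085],[-0.0025,0.001,0.0755,0,0.085],[-0.0025,0.001,0.0755,0,0.085],[-0.0025,0.001,0.0755,0,0.085],[-0.0025,0.001,0.0755,0,0.085]]'|sed -n '2p;4p'; python3 -m crank '[[0,0,0,0,0.03],[0,0,0,0,0.03],[0,0,0,0,0.03],[0,0,0,0,0.03],[0,0,0,0,0.03],[0,0,0,0,0.03],[0,0,0,0,0.03]]' 50; python3 go.py .3842 .3255 .022
```

```text
ee_pos: [0.3842, 0.3256, 0.0225]
force: [-0.4, 0.7, 0.1]
time: 9.92
ee_pos: [0.3839, 0.3254, 0.0222]
tcp_rot: [[-0.904, 0.427, 0.001], [0.427, 0.904, 0.001], [-0.0, 0.001, -1.0]]
force: [-2.3, -1.3, 13.6]
finger_gap: 0.0422
gripper_force: 48.8
at [0.3839 0.3254 0.0222] d [-0.0002  0.0002  0.0002] turn 0.0 rows 0.0 t 9.9167 tilt [ 0.001  0.001 -1.   ] q [-0.82  0.52  0.06  2.06 -0.06  0.57  0.42] F [-2.3 -1.3 13.6]
```

```bash
python3 -m crank '[[0,0,-0.02,0,0.03],[0,0,-0.05,0,0.03],[0,0,-0.085,0,0.03],[0,0,-0.12,0,0.03],[0,0,-0.12,0,0.03]]'; python3 go.py .5331 .0171 .142
```

```text
time: 10.33
ee_pos: [0.3856, 0.3269, 0.1472]
tcp_rot: [[-0.904, 0.427, 0.006], [0.427, 0.904, 0.006], [-0.003, 0.007, -1.0]]
force: [1.5, 1.1, -2.2]
finger_gap: 0.0419
gripper_force: 52.4
at [0.3856 0.3269 0.1472] d [-0.2656 -0.2172  0.0043] turn 0.0 rows 8.2 t 10.3333 tilt [ 0.006  0.006 -1.   ] q [-0.84  0.31  0.08  1.99 -0.03  0.83  0.4 ] F [ 1.5  1.1 -2.2]
```

```bash
python3 -m crank '[[-0.2655,-0.217,0,0,0.03],[-0.2655,-0.217,0,0,0.03],[-0.2655,-0.217,0,0,0.03],[-0.2655,-0.217,0,0,0.03],[-0.2655,-0.217,0,0,0.03],[-0.2655,-0.217,0,0,0.03],[-0.2655,-0.217,0,0,0.03],[-0.2655,-0.217,0,0,0.03],[-0.2655,-0.217,0,0,0.03],[-0.2655,-0.217,0,0,0.03]]' >/dev/null; python3 -m crank '[[0,0,0.03,0,0.03],[0,0,0.06,0,0.03],[0,0,0.06,0,0.03],[0,0,0.06,0,0.03],[0,0,0.06,0,0.03],[0,0,0.06,0,0.03],[0,0,0.06,0,0.03],[0,0,0.06,0,0.03]]'; python3 go.py .5329 .0170 .0322
```

```text
time: 11.83
ee_pos: [0.5317, 0.0158, 0.0824]
tcp_rot: [[-0.904, 0.427, 0.002], [0.427, 0.904, 0.0], [-0.001, 0.001, -1.0]]
force: [0.3, 0.2, -3.8]
finger_gap: 0.0424
gripper_force: 52.7
at [0.5317 0.0158 0.0824] d [-0.0005  0.0015  0.0502] turn 0.0 rows 1.2 t 11.8333 tilt [ 0.002  0.    -1.   ] q [-0.26  0.46  0.22  1.97 -0.14  0.73  1.17] F [ 0.3  0.2 -3.8]
```

```bash
python3 -m crank '[[-0.0008,0.0015,0.01,0,0.03],[-0.0008,0.0015,0.016,0,0.03],[-0.0008,0.0015,0.022,0,0.03],[-0.0008,0.0015,0.028,0,0.03],[-0.0008,0.0015,0.033,0,0.03],[-0.0008,0.0015,0.033,0,0.03]]' |sed -n '2p;4p'; python3 -m crank '[[0,0,0.004,0,0.03],[0,0,0.008,0,0.03],[0,0,0.012,0,0.03],[0,0,0.015,0,0.03],[0,0,0.015,0,0.03],[0,0,0.015,0,0.03]]' |sed -n '2p;4p'; python3 go.py .5329 .0170 .0322
```

```text
ee_pos: [0.5319, 0.0165, 0.047]
force: [-0.7, 0.1, -2.6]
ee_pos: [0.5325, 0.0166, 0.0332]
force: [0.1, -0.6, -3.8]
at [0.5325 0.0166 0.0332] d [-0.0002  0.0006  0.001 ] turn 0.0 rows 0.0 t 12.8333 tilt [-0. -0. -1.] q [-0.25  0.54  0.2   1.98 -0.17  0.63  1.19] F [ 0.1 -0.6 -3.8]
```

```bash
python3 -m crank '[[0,0,0.001,0,0.03],[0,0,0.0015,0,0.03],[0,0,0.002,0,0.03],[0,0,0.002,0,0.03]]' |sed -n '2p;4p'
```

```text
ee_pos: [0.5328, 0.0166, 0.0322]
force: [-4.9, -0.6, 14.5]
```

```bash
python3 -m crank '[[0,0,0,0,0.055],[0,0,0,0,0.07],[0,0,0,0,0.085],[0,0,0,0,0.085],[0,0,0,0,0.085],[0,0,-0.03,0,0.085],[0,0,-0.07,0,0.085],[0,0,-0.11,0,0.085],[0,0,-0.11,0,0.085]]'|sed -n '2p;4p'; python3 go.py .3805 -.2978 .142
```

```text
ee_pos: [0.5356, 0.0166, 0.148]
force: [1.9, -0.1, 0.4]
at [0.5356 0.0166 0.148 ] d [ 0.006  -0.3506  0.0043] turn -0.0 rows 8.4 t 13.9167 tilt [ 0.009  0.001 -1.   ] q [-0.29  0.36  0.24  1.93 -0.11  0.86  1.14] F [ 1.9 -0.1  0.4]
```

```bash
python3 -m crank '[[0.006,-0.35,0,0,0.085],[0.006,-0.35,0,0,0.085],[0.006,-0.35,0,0,0.085],[0.006,-0.35,0,0,0.085],[0.006,-0.35,0,0,0.085],[0.006,-0.35,0,0,0.085],[0.006,-0.35,0,0,0.085],[0.006,-0.35,0,0,0.085],[0.006,-0.35,0,0,0.085],[0.006,-0.35,0,0,0.085]]' >/dev/null; python3 -m crank '[[0.006,0,0.03,0,0.085],[0,0,0.03,0,0.085],[0,0,0.03,0,0.085],[0,0,0.03,0,0.085],[0,0,0.03,0,0.085],[0,0,0.03,0,0.085],[0,0,0.03,0,0.085],[0,0,0.03,0,0.085]]'|sed -n '2p;4p'; python3 go.py .3805 -.2978 .030
```

```text
ee_pos: [0.378, -0.2974, 0.1118]
force: [0.1, -0.2, 0.1]
at [ 0.378  -0.2974  0.1118] d [-0.0024  0.0006  0.0818] turn 0.0 rows 2.0 t 15.4167 tilt [ 0.001 -0.    -1.   ] q [ 0.27  0.34  0.39  2.08 -0.19  0.75  1.91] F [ 0.1 -0.2  0.1]
```

```bash
python3 -m crank '[[-0.0025,0.0005,0.03,0,0.085],[-0.0025,0.0005,0.055,0,0.085],[-0.0025,0.0005,0.0815,0,0.085],[-0.0025,0.0005,0.0815,0,0.085],[-0.0025,0.0005,0.0815,0,0.085],[-0.0025,0.0005,0.0815,0,0.085]]'|sed -n '2p;4p'; python3 -m crank '[[0,0,0,0,0.05],[0,0,0,0,0.05],[0,0,0,0,0.05],[0,0,0,0,0.05],[0,0,0,0,0.05],[0,0,0,0,0.05],[0,0,0,0,0.05]]' 75; python3 go.py .3805 -.2978 .03
```

```text
ee_pos: [0.3806, -0.2984, 0.0311]
force: [0.2, -1.5, 0.8]
time: 16.5
ee_pos: [0.3811, -0.2982, 0.0314]
tcp_rot: [[-0.905, 0.426, 0.002], [0.426, 0.905, -0.001], [-0.002, 0.0, -1.0]]
force: [-3.0, 3.8, 19.0]
finger_gap: 0.0606
gripper_force: 76.2
at [ 0.3811 -0.2982  0.0314] d [0.0008 0.0001 0.0014] turn 0.0 rows 0.0 t 16.5 tilt [ 0.002 -0.001 -1.   ] q [ 0.33  0.5   0.32  2.11 -0.28  0.58  1.99] F [-3.   3.8 19. ]
```

```bash
python3 -m crank '[[0,0,-0.02,0,0.05],[0,0,-0.05,0,0.05],[0,0,-0.085,0,0.05],[0,0,-0.12,0,0.05],[0,0,-0.12,0,0.05]]'|sed -n '2p;4,5p'; python3 go.py .6524 -.0394 .151
```

```text
ee_pos: [0.3822, -0.2996, 0.1558]
force: [3.3, -1.7, -4.6]
finger_gap: 0.0605
at [ 0.3822 -0.2996  0.1558] d [-0.1332  0.3506  0.0058] turn -0.0 rows 9.0 t 16.9167 tilt [ 0.007 -0.004 -1.   ] q [ 0.24  0.28  0.42  2.04 -0.15  0.84  1.87] F [ 3.3 -1.7 -4.6]
```

```bash
python3 -m crank '[[-0.133,0.35,0,0,0.05],[-0.133,0.35,0,0,0.05],[-0.133,0.35,0,0,0.05],[-0.133,0.35,0,0,0.05],[-0.133,0.35,0,0,0.05],[-0.133,0.35,0,0,0.05],[-0.133,0.35,0,0,0.05],[-0.133,0.35,0,0,0.05],[-0.133,0.35,0,0,0.05],[-0.133,0.35,0,0,0.05]]' >/dev/null; python3 -m crank '[[0,0,0,0,0.05],[0,0,0.03,0,0.05],[0,0,0.058,0,0.05],[0,0,0.058,0,0.05],[0,0,0.058,0,0.05],[0,0,0.058,0,0.05],[0,0,0.058,0,0.05],[0,0,0.058,0,0.05]]'|sed -n '2p;4,5p'; python3 go.py .6524 -.0394 .041
python3 - <<'E'
from h import *
c=cam("scene"); u=proj(c,[[.6,0,.05]])[0].astype(int); im=cv2.resize(c["img"][u[1]-50:u[1]+50,u[0]-50:u[0]+50],None,fx=5,fy=5,interpolation=cv2.INTER_CUBIC)
cv2.imwrite("pics/o46.png",im[:,:,::-1])
E
```

```text
ee_pos: [0.6506, -0.0384, 0.0935]
force: [-0.8, 0.1, -6.4]
finger_gap: 0.0601
at [ 0.6506 -0.0384  0.0935] d [-0.002  -0.0002  0.0525] turn -0.0 rows 1.3 t 18.4167 tilt [ 0.002 -0.    -1.   ] q [-0.18  0.63  0.27  1.66 -0.2   0.88  1.3 ] F [-0.8  0.1 -6.4]
```

View pics/o46.png

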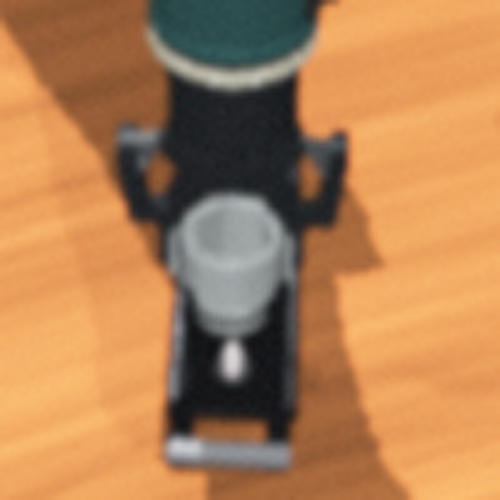

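The scene crop shows the 46 held upright, its base centred at x≈231. That lines up with its post at (232,358).

```bash
python3 -m crank '[[-0.002,0,0.01,0,0.05],[-0.002,0,0.016,0,0.05],[-0.002,0,0.022,0,0.05],[-0.002,0,0.028,0,0.05],[-0.002,0,0.035,0,0.05],[-0.002,0,0.035,0,0.05]]' |sed -n '2p;4p'; python3 -m crank '[[0,0,0.004,0,0.05],[0,0,0.008,0,0.05],[0,0,0.012,0,0.05],[0,0,0.0155,0,0.05],[0,0,0.0155,0,0.05],[0,0,0.0155,0,0.05]]' |sed -n '2p;4p'; python3 go.py .6524 -.0394 .041
```

```text
ee_pos: [0.6508, -0.039, 0.055]
force: [-0.0, 0.7, -6.6]
ee_pos: [0.6521, -0.0392, 0.0417]
force: [0.1, -0.2, -1.2]
at [ 0.6521 -0.0392  0.0417] d [-0.0004 -0.0001  0.0007] turn 0.0 rows 0.0 t 19.4667 tilt [ 0.001 -0.    -1.   ] q [-0.16  0.7   0.25  1.67 -0.22  0.8   1.31] F [ 0.1 -0.2 -1.2]
```

```bash
python3 -m crank '[[0,0,0.0005,0,0.05],[0,0,0.001,0,0.05],[0,0,0.001,0,0.05]]' |sed -n '2p;4p'; python3 -m crank '[[0,0,0,0,0.068],[0,0,0,0,0.078],[0,0,0,0,0.085],[0,0,0,0,0.085],[0,0,0,0,0.085],[0,0,-0.03,0,0.085],[0,0,-0.07,0,0.085],[0,0,-0.11,0,0.085],[0,0,-0.11,0,0.085]]'|sed -n '2p;4p'; python3 go.py .5513 -.2957 .15
```

```text
ee_pos: [0.6522, -0.0392, 0.0416]
force: [-6.4, 0.2, 15.0]
ee_pos: [0.655, -0.0396, 0.1582]
force: [1.2, 0.5, 0.7]
at [ 0.655  -0.0396  0.1582] d [-0.0156 -0.2759  0.0072] turn -0.0 rows 6.6 t 20.4667 tilt [ 0.01 -0.   -1.  ] q [-0.19  0.55  0.29  1.61 -0.18  0.99  1.28] F [1.2 0.5 0.7]
```

```bash
python3 -m crank '[[-0.0156,-0.276,0,0,0.085],[-0.0156,-0.276,0,0,0.085],[-0.0156,-0.276,0,0,0.085],[-0.0156,-0.276,0,0,0.085],[-0.0156,-0.276,0,0,0.085],[-0.0156,-0.276,0,0,0.085],[-0.0156,-0.276,0,0,0.085],[-0.0156,-0.276,0.03,0,0.085],[-0.0156,-0.276,0.05,0,0.085],[-0.0156,-0.276,0.05,0,0.085]]' >/dev/null; python3 -m crank '[[0,0,0,0,0.085],[0,0,0,0,0.085],[0,0,0,0,0.085],[0,0,0,0,0.085],[0,0,0,0,0.085]]'|sed -n '2p;4p'; python3 go.py .5513 -.2957 .018
```

```text
ee_pos: [0.5485, -0.2953, 0.1012]
force: [0.3, -0.2, -0.7]
at [ 0.5485 -0.2953  0.1012] d [-0.0026  0.0008  0.0832] turn 0.001 rows 2.0 t 21.7167 tilt [ 0.001 -0.001 -1.   ] q [ 0.21  0.58  0.32  1.73 -0.22  0.87  1.75] F [ 0.3 -0.2 -0.7]
```

```bash
python3 -m crank '[[-0.0026,0.0005,0.03,0,0.085],[-0.0026,0.0005,0.055,0,0.085],[-0.0026,0.0005,0.083,0,0.085],[-0.0026,0.0005,0.083,0,0.085],[-0.0026,0.0005,0.083,0,0.085],[-0.0026,0.0005,0.083,0,0.085]]'|sed -n '2p;4p'; python3 -m crank '[[0,0,0,0,0.02],[0,0,0,0,0.02],[0,0,0,0,0.02],[0,0,0,0,0.02],[0,0,0,0,0.02],[0,0,0,0,0.02],[0,0,0,0,0.02],[0,0,0,0,0.02]]' 40; python3 go.py .5513 -.2957 .018
```

```text
ee_pos: [0.5513, -0.2965, 0.019]
force: [0.4, -1.2, 1.4]
time: 22.88
ee_pos: [0.551, -0.296, 0.0181]
tcp_rot: [[-0.904, 0.427, 0.001], [0.427, 0.904, -0.0], [-0.001, 0.0, -1.0]]
force: [-2.4, 1.4, 8.8]
finger_gap: 0.0328
gripper_force: 39.1
at [ 0.551  -0.296   0.0181] d [-0.0002  0.0004  0.0001] turn 0.0 rows 0.0 t 22.8833 tilt [ 0.001 -0.    -1.   ] q [ 0.24  0.7   0.28  1.75 -0.27  0.73  1.79] F [-2.4  1.4  8.8]
```

```bash
python3 -m crank '[[0,0,-0.02,0,0.02],[0,0,-0.05,0,0.02],[0,0,-0.085,0,0.02],[0,0,-0.125,0,0.02],[0,0,-0.13,0,0.02]]'|sed -n '2p;4,5p'; python3 go.py .4731 .0450 .148
```

```text
ee_pos: [0.5527, -0.2974, 0.154]
force: [1.0, -0.2, -0.9]
finger_gap: 0.0331
at [ 0.5527 -0.2974  0.154 ] d [0.2183 0.2757 0.0043] turn -0.0 rows 8.4 t 23.3 tilt [ 0.007 -0.003 -1.   ] q [ 0.2   0.52  0.34  1.69 -0.2   0.96  1.74] F [ 1.  -0.2 -0.9]
```

```bash
python3 -m crank '[[0.218,0.2755,0,0,0.02],[0.218,0.2755,0,0,0.02],[0.218,0.2755,0,0,0.02],[0.218,0.2755,0,0,0.02],[0.218,0.2755,0,0,0.02],[0.218,0.2755,0,0,0.02],[0.218,0.2755,0,0,0.02],[0.218,0.2755,0,0,0.02],[0.218,0.2755,0,0,0.02],[0.218,0.2755,0,0,0.02]]' >/dev/null; python3 -m crank '[[0,0,0,0,0.02],[0,0,0.03,0,0.02],[0,0,0.06,0,0.02],[0,0,0.07,0,0.02],[0,0,0.07,0,0.02],[0,0,0.07,0,0.02],[0,0,0.07,0,0.02],[0,0,0.07,0,0.02]]'|sed -n '2p;4,5p'; python3 go.py .4731 .0450 .0281
```

```text
ee_pos: [0.4719, 0.0461, 0.0786]
force: [0.1, -0.2, -2.0]
finger_gap: 0.0329
at [0.4719 0.0461 0.0786] d [-0.0015 -0.0005  0.0505] turn -0.0 rows 1.2 t 24.8 tilt [ 0.002  0.    -1.   ] q [-0.35  0.38  0.22  2.11 -0.13  0.66  1.09] F [ 0.1 -0.2 -2. ]
```

```bash
python3 -m crank '[[-0.0015,-0.0005,0.01,0,0.02],[-0.0015,-0.0005,0.016,0,0.02],[-0.0015,-0.0005,0.022,0,0.02],[-0.0015,-0.0005,0.028,0,0.02],[-0.0015,-0.0005,0.033,0,0.02],[-0.0015,-0.0005,0.033,0,0.02]]' |sed -n '2p;4p'; python3 -m crank '[[0,0,0.004,0,0.02],[0,0,0.008,0,0.02],[0,0,0.012,0,0.02],[0,0,0.0155,0,0.02],[0,0,0.0155,0,0.02],[0,0,0.0155,0,0.02]]' |sed -n '2p;4p'; python3 go.py .4731 .0450 .0281
```

```text
ee_pos: [0.4715, 0.045, 0.0432]
force: [0.2, -1.0, -1.5]
ee_pos: [0.4721, 0.0451, 0.0287]
force: [0.2, 0.2, -1.8]
at [0.4721 0.0451 0.0287] d [-0.001   0.0004  0.0006] turn 0.0 rows 0.0 t 25.8 tilt [-0. -0. -1.] q [-0.32  0.48  0.19  2.13 -0.17  0.55  1.12] F [ 0.2  0.2 -1.8]
```

```bash
python3 -m crank '[[0,0,0.0005,0,0.02],[0,0,0.001,0,0.02],[0,0,0.0012,0,0.02]]' |sed -n '2p;4p'; python3 -m crank '[[0,0,0,0,0.045],[0,0,0,0,0.065],[0,0,0,0,0.085],[0,0,0,0,0.085],[0,0,0,0,0.085],[0,0,-0.03,0,0.085],[0,0,-0.07,0,0.085],[0,0,-0.11,0,0.085],[0,0,-0.15,0,0.085],[0,0,-0.15,0,0.085]]'|sed -n '2p;4p';python3 -m crank '[[0.02,0.35,0,0,0.085],[0.02,0.35,0,0,0.085],[0.02,0.35,0,0,0.085],[0.02,0.35,0,0,0.085],[0.02,0.35,0,0,0.085],[0.02,0.35,0,0,0.085],[0.02,0.35,0,0,0.085],[0.02,0.35,0,0,0.085],[0.02,0.35,0,0,0.085],[0.02,0.35,0,0,0.085]]'|sed -n '2p;4p'
python3 - <<'E'
from h import *
T=cam("top");C=cam("scene")
a=cv2.resize(T["img"][95:215,200:310],None,fx=4,fy=4,interpolation=cv2.INTER_CUBIC);b=cv2.resize(C["img"][180:300,220:310],None,fx=4,fy=4,interpolation=cv2.INTER_CUBIC)
cv2.imwrite("pics/end.png",np.hstack([a,b])[:,:,::-1])
cv2.imwrite("pics/end2.png",cv2.resize(T["img"],(768,576))[:,:,::-1])
E
```

```text
ee_pos: [0.4722, 0.0451, 0.028]
force: [-4.4, -0.9, 15.0]
ee_pos: [0.475, 0.0454, 0.1842]
force: [0.8, 0.3, 0.7]
ee_pos: [0.6028, 0.3749, 0.1762]
force: [0.7, 0.3, -0.3]
```

View pics/end.png

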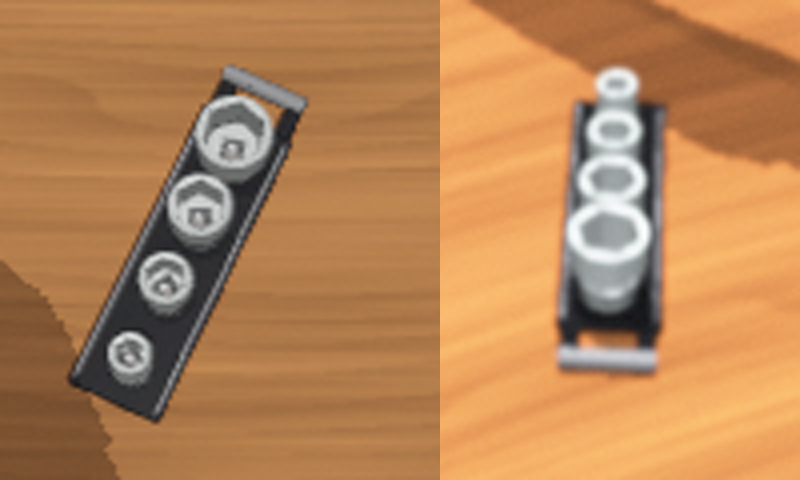

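View pics/end2.png

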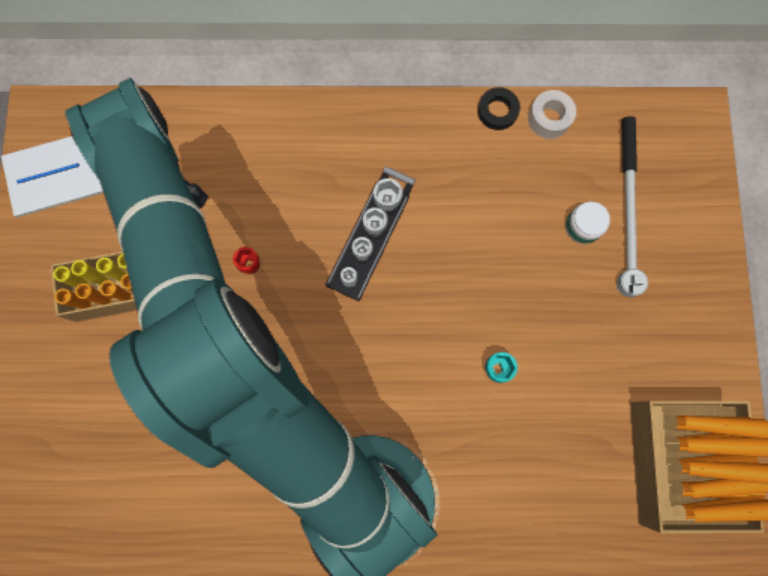

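All four sockets sit upright on their posts, with the largest at the handle. The tray outline is unchanged and the bystanders I can see are undisturbed; the arm covers the tape measure in this view. I'll stop the arm and hand in.

```bash
python3 -m crank '[[0,0,0,0,0.085],[0,0,0,0,0.085],[0,0,0,0,0.085]]'|sed -n '1,2p'; python3 -c "
from bench import bot
print(bot.finish_job())"
```

```text
time: 28.07
ee_pos: [0.6035, 0.3692, 0.178]
the job is handed in; nothing more can be done
None
```

All four sockets are seated on the tray posts in size order, the 46 next to the handle and the 22 at the far end, and the job was handed in at 28 s; no verdict was printed, and the arm hid the tape measure in the last picture.

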